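# Unpack the stacked specimen kit onto its place cards

### The job

Take the two stacks on the grey tray apart and set each of the four things (specimen pot, square box, loupe, slide box) gently down on the white card whose drawn outline has its shape and size, upright, fully inside the outline and, for the two boxes, turned as the outline is. Do not tip or drop any of them, and leave the tweezers and the magnifier where they lie.

Things in the scene. Friction and masses are not known exactly. Their poses are not given: they have to be found in the camera images.
- pot: Round screw-lid specimen pot, white lid, clear sides, 64 mm diameter, 40 mm high, about 0.14 kg. Origin: centre of its underside, z up. In the lower layer: stands on the 4 mm floor of a grey carrying tray (150 x 280 mm, 10 mm high rim, fixed, nearest the robot), as the foot of one of two stacks that stand about 130 mm apart along the tray; either of the two upper things lies on it.
- box: Square cardboard box with lid, 62 x 62 mm, 40 mm high, about 0.14 kg. Origin: centre of its underside; x and y along its sides, z up. In the lower layer: stands on the 4 mm floor of a grey carrying tray (150 x 280 mm, 10 mm high rim, fixed, nearest the robot), as the foot of one of two stacks that stand about 130 mm apart along the tray; either of the two upper things lies on it.
- loupe: Small cylindrical loupe, black with steel waist and a glass top, 36 mm diameter, 34 mm high, about 0.08 kg. Origin: centre of its underside, z up. In the upper layer: stands on the flat lid of the pot or of the box (either), its underside 44 mm above the bench.
- slidebox: Oblong dark wooden slide box, 58 mm (along its x) by 30 mm (along its y), 34 mm high, about 0.07 kg. Origin: centre of its underside, z up. In the upper layer: stands on the flat lid of the pot or of the box (either), its underside 44 mm above the bench.
- card_pot: Place of the pot. Fixed white card, 96 x 96 x 3 mm, flat on the black bench in a row of four beyond the tray (which card is where in the row changes). Origin: centre of its underside; z up, top face at z = 3 mm above it. Drawn on it, centred, is a thin dark outline: the large circle, 80 mm inside diameter.
- card_box: Place of the square box. Fixed white card, 96 x 96 x 3 mm, flat on the black bench in a row of four beyond the tray (which card is where in the row changes). Origin: centre of its underside; z up, top face at z = 3 mm above it. Drawn on it, centred, is a thin dark outline: the square, 78 x 78 mm inside, sides along the card's x and y.
- card_loupe: Place of the loupe. Fixed white card, 96 x 96 x 3 mm, flat on the black bench in a row of four beyond the tray (which card is where in the row changes). Origin: centre of its underside; z up, top face at z = 3 mm above it. Drawn on it, centred, is a thin dark outline: the small circle, 52 mm inside diameter.
- card_slidebox: Place of the slide box. Fixed white card, 96 x 96 x 3 mm, flat on the black bench in a row of four beyond the tray (which card is where in the row changes). Origin: centre of its underside; z up, top face at z = 3 mm above it. Drawn on it, centred, is a thin dark outline: the oblong, 74 mm (along the card's x) by 46 mm (along its y) inside; the slide box lies in it lengthwise, either way round.
- tweezers: Blue plastic tweezers, about 125 x 26 x 10 mm, loose on the bench to the left (+y) of the tray; to be left alone. Origin: middle of the underside, x along the length to the tips.
- magnifier: Clear plastic hand magnifier, 78 mm ring with an 85 mm handle, 10 mm thick, loose on the bench to the right (-y) of the tray; to be left alone. Origin: centre of the ring on the underside, handle along -x.
There are look-alikes about, which are no part of the job. There is more than one size of the box; the one meant has the size given above.

How it is judged (in metres and radians):
At the end, for the whole second after the job is handed in: Each of the four things stands on its own card, centre within 12 mm of the card's centre, underside on the card (0 to 6 mm above the card's origin), upright within 0.1 rad, slide box along the oblong and square box along the square within 0.35 rad (20 degrees), all released and at rest (horizontal distance between pot and card_pot below 0.012 m and z of pot in the frame of card_pot between 0 and 0.006 m and angle between each of pot, box, loupe, slidebox's own z axis and vertical below 0.1 rad and linear speed of each of pot, box, loupe, slidebox below 0.02 m/s and contact force between each of pot, box, loupe, slidebox and the fingers below 0.1 N and horizontal distance between box and card_box below 0.012 m and z of box in the frame of card_box between 0 and 0.006 m and horizontal distance between loupe and card_loupe below 0.012 m and z of loupe in the frame of card_loupe between 0 and 0.006 m and horizontal distance between slidebox and card_slidebox below 0.012 m and z of slidebox in the frame of card_slidebox between 0 and 0.006 m and angle between the x axis of slidebox and the x axis of card_slidebox, either way round below 0.35 rad and (angle between the x axis of box and the x axis of card_box, either way round below 0.35 rad or angle between the x axis of box and the y axis of card_box, either way round below 0.35 rad)); the robot touches nothing.
It fails at once if one of the four things is tipped (tilted more than about 35 degrees) (angle between any of pot, box, loupe, slidebox's own z axis and vertical above 0.6 rad).
It fails at once if one of the four things is dropped (let go and falling faster than 0.7 m/s, a fall of about 25 mm) ((contact force between pot and the fingers below 0.05 N and linear speed of pot above 0.7 m/s) or (contact force between box and the fingers below 0.05 N and linear speed of box above 0.7 m/s) or (contact force between loupe and the fingers below 0.05 N and linear speed of loupe above 0.7 m/s) or (contact force between slidebox and the fingers below 0.05 N and linear speed of slidebox above 0.7 m/s)).
It fails at once if the tweezers is shifted by more than 30 mm (distance of tweezers from where it was at the start of the episode above 0.03 m).
It fails at once if the magnifier is shifted by more than 30 mm (distance of magnifier from where it was at the start of the episode above 0.03 m).
It also fails if it takes over 109 s, if anything falls off the work surface, if the arm or the gripper's body presses on something with over 40 N, if the wrist force passes 120 N, or if a joint passes its speed limit or range.

### The arm

A 6-joint arm with a two-finger parallel gripper is mounted at the origin on the work surface. World frame = base frame: x ahead of the robot, y to its left, z up, the work surface at z = 0. Lengths are in m, angles in degrees, forces in N, time in s.
With the tool pointing down it reaches from about 0.375 to 0.9 m from the base axis. Payload 3.1 kg.
Tool frame: the origin (TCP) lies on the centre line of the jaws, within the pads' length; the fingertips stand finger_overhang ahead of it and the grasp point (between the pads) lies 5 mm behind it (finger_overhang is the distance from the TCP to the fingertips, in m); z points along the fingers, y is the line along which they close (so a half turn about z gives the same grasp; the last joint's range is limited). The gripper opens to 87 mm and grips with 3 to 60 N. Pads are 19 mm wide; open, the fingers measure 117 mm over their backs; the gripper's body (75 mm by 190 mm) begins 51 mm behind the grasp point.
Start: joints at [-82.305, 30.224, 82.088, -0, 67.689, -10.227], TCP at [0.192, -0.595, 0.237] pointing down, gripper open.
Joint ranges: [-176.69, 176.69], [-43.24, 126.21], [12.49, 139.97], [-82, 262], [0, 151.66], [-163.58, 163.58]. Speed limits (degrees/s): [159.86, 159.86, 180, 180, 180, 180].

### API

Orientations are given as a 3x3 rotation matrix whose columns are the frame's x, y, z axes.
In Python, from rig import read_state, capture, calibration, hand_in, finger_overhang gives the robot as it stands.
- The arm moves only by the tool send_rows, never from a script. Its argument "plan" is a list of rows, each a list of 5 numbers: the closure in counts, from 0 (fully open) to 255 (shut), then the shift along the tool's x, y, z in m, then the turn about the tool's z in rad. A call has 1 to 20 rows; each row shifts and turns the commanded pose from where the row before left it, along the tool's axes as they then stand; what a row does not reach is not made up. A row lasts 1/12 s, in which the tool goes at most 41.7 mm and 7.16 degrees, less where a joint would pass 70% of its speed; a pose out of reach is approached as far as the arm can. A call is refused whole if a number of a shift passes 0.0417 or a number of a turn 0.125, either way. A call with a gripper value outside its range is refused whole. The fingers move at their own pace and stop on an object; the grip force is fixed at half the most. Time passes only in rows, so rows that do not move let the fingers close. It gives the time, the measured TCP pose, the force, the opening and the grip force at its end, in the units of the state.
- read_state(): the state, without advancing time (a new reading comes with each control period).
- capture(name): name is "scene" or "top"; returns (picture, depth): 384x512x3 uint8, blue, green, red; 384x512 float32, m along the optical axis (not along the pixel's ray), 0 where there is no reading.
- calibration(name): a dict with "fx", "fy", "cx", "cy" (pixels), "dist_coeffs" ([k1, k2, p1, p2, k3] as OpenCV has them; the pictures are not rectified), "xyz" and "rotation" of the camera in the world. Camera axes: x right, y down, z forward; pixel columns grow to the right and rows downward; lengths in m; the calibration is good to about 2 mm. A picture is of the moment at which its call begins. calibration takes no time and is no camera call.
- hand_in(): hands the job in; it is judged then, once.
The state is a dict: "time_s": time; "joint_positions": joint angles; "qvel": joint speeds; "tau": joint torques, N m; "position": TCP position; "tcp_rot": TCP orientation; "force": force on the tool from outside, world axes, zero at the start; "moment": the same for the moment, N m; "opening": opening from 0.0 (shut) to 1.0 (fully open); "grasp_force": force on a finger pad.
Only numpy, scipy, OpenCV 4.12 (cv2) and the standard library are available. Lean on these libraries where they do the work, as an engineer would, in place of code of your own. Each camera call takes 0.05 s, during which the arm holds its last target. There are 200 camera calls.

## Working session

There is one attempt and no reset: what is moved stays moved. The work goes in short steps, Python scripts to look and compute and a tool call to move; the robot and the scene stay as the last step left them, time stands still between calls to the robot, and variables do not carry over. Pictures are saved under pics/ and viewed, at most 14 in all, crops included, and the job is handed in when it is done.

Besides the shell and the picture viewer there is one more tool, called after "Emit:" as name([rows], argument=value, ...), one row to a line, values as JSON. send_rows: Moves the arm, as the interface text tells. Its arguments: {"type":"object","properties":{"plan":{"type":"array","items":{"type":"array","items":{"type":"number"}}}},"required":["plan"]}

```bash
ls; mkdir -p pics; python3 - <<'E'
from rig import *
import cv2,numpy as np
s=read_state();print(s,finger_overhang)
for n in("scene","top"):
    p,d=capture(n);cv2.imwrite(f"pics/{n}0.png",p);np.save(f"{n}0.npy",d);print(n,calibration(n))
E
```

```text
pics
{'time_s': 0.0, 'joint_positions': array([-8.23052752e+01,  3.02785349e+01,  8.21569338e+01, -8.29557372e-05,
        6.76891088e+01, -1.02264558e+01]), 'qvel': array([-0.05297947, -0.09162874, -0.03752057,  0.03889446,  0.09524601,
        0.01663852]), 'tau': array([-9.55767791e-04, -4.40048540e+01, -1.76591331e+01,  6.33046520e-02,
        5.83553617e-02, -1.86963684e-04]), 'position': array([ 0.19225782, -0.59395095,  0.23557319]), 'tcp_rot': array([[ 9.51480605e-01,  3.07708585e-01, -2.92453281e-04],
       [ 3.07708484e-01, -9.51478243e-01,  2.15452820e-03],
       [ 3.84703889e-04, -2.13998215e-03, -9.99997636e-01]]), 'force': array([-0.14592065, -0.1022141 , -0.37952741]), 'moment': array([-0.0247535 ,  0.00294126,  0.01738383]), 'grasp_force': 0.0, 'opening': 0.9995343640717754} 0.014
scene {'fx': 370.4678824421079, 'fy': 370.4678824421079, 'cx': 251.27353024737738, 'cy': 186.19876862035085, 'dist_coeffs': array([-0.03942617,  0.        ,  0.        ,  0.        ,  0.        ]), 'xyz': array([ 1.02354332, -0.17856301,  0.74288459]), 'rotation': array([[ 3.26030933e-01,  7.36351429e-01, -5.92866262e-01],
       [ 9.45358863e-01, -2.53504066e-01,  2.05017824e-01],
       [ 6.71160028e-04, -6.27313528e-01, -7.78766517e-01]])}
top {'fx': 423.05574141309205, 'fy': 423.05574141309205, 'cx': 256.2304143407789, 'cy': 188.6441155012972, 'dist_coeffs': array([0.04974071, 0.        , 0.        , 0.        , 0.        ]), 'xyz': array([0.29953632, 0.00694468, 1.25976094]), 'rotation': array([[ 0.02835979, -0.98315443,  0.18056327],
       [-0.99944661, -0.03103041, -0.0119824 ],
       [ 0.0173835 , -0.18012353, -0.98349038]])}
```

View pics/scene0.png

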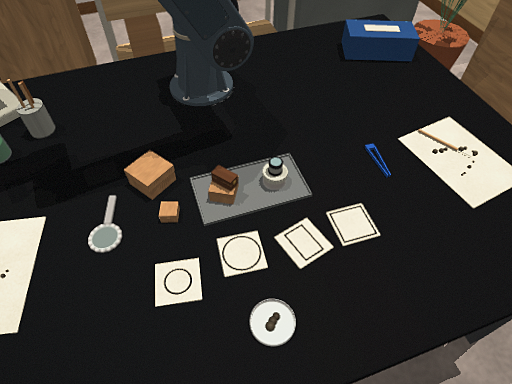

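View pics/top0.png

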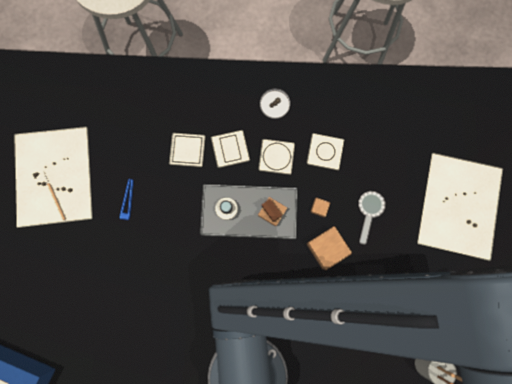

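Top view: the loupe is on the pot at about (227,208) and the slide box on the box at about (272,211). The cards from left to right are square (187,150), oblong (230,148), large circle (277,156) and small circle (325,151). The look-alike boxes are at (320,207) and (329,248). Now I'll measure.

```bash
cat > h.py <<'E'
import cv2,numpy as np
from rig import *
def ray(n,uv,z):
    c=calibration(n);K=np.array([[c['fx'],0,c['cx']],[0,c['fy'],c['cy']],[0,0,1]])
    u=cv2.undistortPoints(np.float64(uv).reshape(-1,1,2),K,c['dist_coeffs']).reshape(-1,2)
    d=np.c_[u,np.ones(len(u))]@c['rotation'].T
    return (c['xyz']+d*((z-c['xyz'][2])/d[:,2])[:,None])[:,:2]
def pix(n,X):
    c=calibration(n);K=np.array([[c['fx'],0,c['cx']],[0,c['fy'],c['cy']],[0,0,1]])
    R=c['rotation'].T
    return cv2.projectPoints(np.float64(X).reshape(-1,1,3),cv2.Rodrigues(R)[0],-R@c['xyz'],K,c['dist_coeffs'])[0].reshape(-1,2)
def rect(n,mask,z):  # min-area rect in world of the largest contour
    cs,_=cv2.findContours(mask.astype(np.uint8),cv2.RETR_EXTERNAL,cv2.CHAIN_APPROX_NONE)
    k=max(cs,key=cv2.contourArea);P=ray(n,k.reshape(-1,2),z)
    (c,s,a)=cv2.minAreaRect((P*1000).astype(np.float32)); return np.round(c,1),np.round(s,1),round(a,1),len(k)
def near(n,img,c,r):
    m=np.zeros(img.shape[:2],np.uint8);cv2.circle(m,c,r,1,-1);return m>0
E
python3 - <<'E'
from h import *
for n,cards,up in(("top",[(187,150),(230,148),(277,156),(325,151)],[(272,211),(227,208)]),("scene",[(353,224),(304,243),(242,253),(178,281)],[(223,188),(275,172)])):
    p=cv2.imread(f"pics/{n}0.png");h=cv2.cvtColor(p,cv2.COLOR_BGR2HSV)
    for c in cards: print(n,'card',rect(n,near(n,p,c,36)&(p.min(2)>120) ,.003))
    x,y=up[0]; print(h[y-20:y+20:4,x-20:x+20:4].tolist() if 0 else '')
    tr=near(n,p,up[0],25)
    sat=(h[...,1]>80)&tr; dark=sat&(h[...,2]<110)
    print('box z44',rect(n,sat,.044),'slide z78',rect(n,dark,.078))
    pot=near(n,p,up[1],18)&(p.min(2)>140); print('pot',rect(n,pot,.044))
    for i,(u,v) in enumerate(up):
        cr=cv2.resize(p[v-30:v+30,u-30:u+30],(360,360),interpolation=cv2.INTER_CUBIC)
        globals()[f'{n}{i}']=cr
cv2.imwrite('pics/crops.png',np.vstack([np.hstack([top0,top1]),np.hstack([scene0,scene1])])[:, :] if 0 else cv2.resize(np.vstack([np.hstack([top0,top1]),np.hstack([scene0,scene1])]),(600,600)))
E
```

```text
top card (array([646.2, 207.3]), array([98.6, 98.9]), 87.8, 121)
top card (array([654. ,  75.7]), array([98.8, 98.8]), 14.8, 118)
top card (array([633.5, -66.9]), array([98.4, 98.4]), 84.5, 120)
top card (array([ 654.4, -216.6]), array([98.1, 98.5]), 80.5, 117)

box z44 (array([459.2, -53.8]), array([67.2, 64.4]), 59.7, 72) slide z78 (array([445., -47.]), array([61.6, 25.6]), 63.7, 49)
pot (array([456.9,  83.7]), array([99.8, 80.8]), 39.8, 167)
scene card (array([645.3, 206.8]), array([97.6, 98.2]), 87.8, 135)
scene card (array([653.3,  75.9]), array([96.9, 97.8]), 15.0, 125)
scene card (array([633. , -67.1]), array([96.5, 98. ]), 84.1, 156)
scene card (array([ 654. , -217.1]), array([96.1, 97.3]), 80.4, 172)

box z44 (array([458.7, -55.7]), array([ 70.9, 122.9]), 70.7, 114) slide z78 (array([486.1, -62.2]), array([ 65.6, 117.2]), 71.2, 177)
pot (array([466.1,  75.4]), array([63. , 55.2]), 66.2, 82)
```

View pics/crops.png

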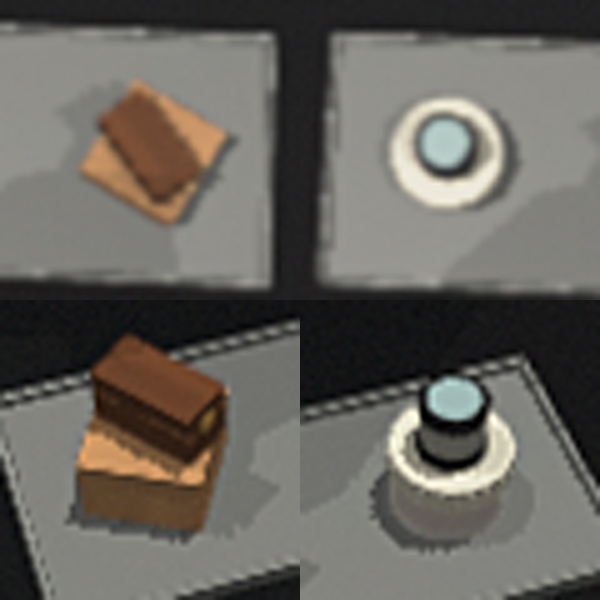

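Cards agree in the two views to within 1 mm. Next I'll segment the objects better and check them with projected outlines.

```bash
python3 - <<'E'
from h import *
ups={"top":[(272,211),(227,208)],"scene":[(223,188),(275,172)]}
def hsv(n): 
    p=cv2.imread(f"pics/{n}0.png");return p,cv2.cvtColor(p,cv2.COLOR_BGR2HSV)
p,h=hsv("top"); print(h[211,262:290].tolist()); print(h[208,210:245:2].tolist())
for n in ups:
    p,h=hsv(n);a,b=ups[n]
    g=near(n,p,b,22)&(h[...,0]>75)&(h[...,0]<110)&(h[...,1]>25)&(h[...,2]>110)
    print(n,'glass z78',rect(n,g,.078))
    l=near(n,p,b,20)&(h[...,2]>190); print('lid z44',rect(n,l,.044))
    s=near(n,p,a,24)&(h[...,1]>110)
    for t in(100,120,140): print('slide',t,rect(n,s&(h[...,2]<t)&(h[...,2]>65),.078))
p,h=hsv("top")
def wire(n,p,c,a,sx,sy,z0,z1,col,u,v):
    a=np.radians(a);R=np.array([[np.cos(a),-np.sin(a)],[np.sin(a),np.cos(a)]])
    q=np.array([[1,1],[-1,1],[-1,-1],[1,-1]])*[sx/2,sy/2]@R.T+c
    for z in(z0,z1):
        pts=((pix(n,np.c_[q,[z]*4])-[u-30,v-30])*6).astype(np.int32);cv2.polylines(p,[pts],1,col,1)
out=[]
for n in ups:
    p,_=hsv(n);u,v=ups[n][0]
    cr=cv2.resize(p[v-30:v+30,u-30:u+30],(360,360),interpolation=cv2.INTER_CUBIC)
    wire(n,cr,[.458,-.0535],59.7,.062,.062,.004,.044,(0,255,0),u,v)
    wire(n,cr,[.445,-.047],153.7-90,.058,.030,.044,.078,(255,0,0),u,v);out.append(cr)
cv2.imwrite('pics/wire.png',np.hstack(out))
E
```

```text
[[14, 125, 198], [14, 124, 181], [14, 122, 148], [13, 125, 110], [11, 134, 95], [11, 141, 112], [11, 141, 123], [11, 140, 124], [11, 143, 123], [11, 136, 120], [11, 137, 115], [11, 138, 113], [11, 137, 112], [11, 134, 112], [11, 138, 113], [11, 137, 115], [10, 137, 117], [12, 134, 122], [14, 124, 136], [14, 122, 171], [14, 125, 204], [14, 125, 210], [14, 117, 189], [13, 82, 131], [23, 11, 93], [60, 5, 110], [30, 8, 132], [30, 9, 143]]
[[18, 9, 149], [30, 9, 141], [23, 15, 139], [25, 24, 233], [23, 32, 220], [23, 20, 115], [83, 29, 192], [83, 29, 205], [84, 26, 203], [83, 28, 201], [85, 24, 117], [21, 35, 95], [22, 32, 153], [22, 32, 216], [25, 16, 96], [36, 11, 113], [26, 12, 148], [30, 10, 146]]
top glass z78 (array([462.7,  77.6]), array([25.5, 25.4]), 1.8, 26)
lid z44 (array([463.2,  79.4]), array([58.3, 60.8]), 1.8, 60)
slide 100 (array([432.3, -57.7]), array([25.7, 12.9]), 84.6, 21)
slide 120 (array([455.8, -52.2]), array([59.7, 34. ]), 38.2, 75)
slide 140 (array([455.3, -53. ]), array([61.4, 35.7]), 38.0, 51)
scene glass z78 (array([462.2,  79.1]), array([24.5, 26.5]), 71.0, 26)
lid z44 (array([467.9,  76. ]), array([60.5, 51.7]), 66.2, 82)
slide 100 (array([511.1, -71.1]), array([59.2, 56.6]), 60.3, 92)
slide 120 (array([462.8, -49.2]), array([65.3, 30. ]), 37.2, 61)
slide 140 (array([462.8, -49.2]), array([65.3, 30. ]), 37.2, 61)
```

View pics/wire.png

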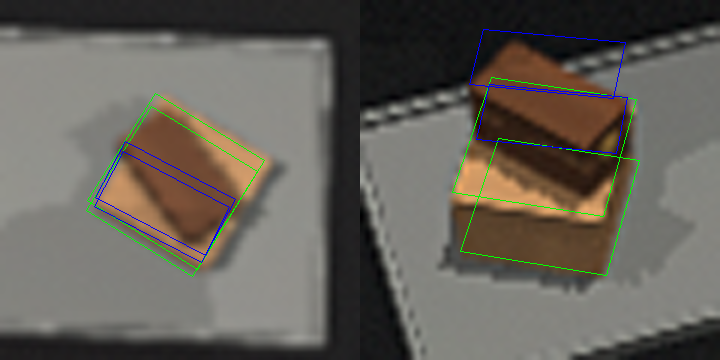

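The overlay shows the slide box's blue outline turned wrong. The 140-threshold fit, about 38° at (0.459,-0.051), matches both views. The box outline sits about 3 mm off and its angle is fine. The pot and loupe are at (0.463,0.078). I'll pick the slide box first.

```bash
cat > mv.py <<'E'
import sys,numpy as np
from rig import read_state
# usage: mv.py x y z yangle|- : turn first, then shift in the turned tool axes
s=read_state();R=s['tcp_rot'];p=s['position'];ya=np.degrees(np.arctan2(R[1,1],R[0,1]))
t=np.array([float(v) for v in sys.argv[1:4]]);T=float(sys.argv[4]) if len(sys.argv)>4 else ya
d=(T-ya+90)%180-90; f=-np.radians(d);c,q=np.cos(f),np.sin(f)
R2=R@np.array([[c,-q,0],[q,c,0],[0,0,1]])
sh=R2.T@(t-p)
print('t',round(s['time_s'],2),'pos',np.round(p,4),'yang',round(ya,1),'j6',round(s['joint_positions'][5]),'tilt',np.round(R[:2,2],3))
print('turn',round(f,3),'shift',np.round(sh,4),'rows@25mm',round(max(abs(sh))/.025,1),'open',round(s['opening'],3),'gf',round(s['grasp_force'],1))
E
python3 mv.py .459 -.051 .16 128; python3 -c "
from h import *
print(ray('top',[(271.7,210.3)],.078))
p=cv2.imread('pics/top0.png');h=cv2.cvtColor(p,cv2.COLOR_BGR2HSV)
print(rect('top',near('top',p,(272,211),26)&(h[...,1]>70),.044))"
```

```text
t 0.1 pos [ 0.1923 -0.594   0.2357] yang -72.1 j6 -10 tilt [-0.     0.002]
turn -0.35 shift [ 0.5444 -0.2636  0.0766] rows@25mm 21.8 open 1.003 gf 0.0
[[ 0.45592115 -0.05274578]]
(array([459. , -54.2]), array([67.9, 64.6]), 60.4, 72)
```

Emit:
send_rows([
  [0,0,0,0,-0.117],
  [0,0,0,0,-0.117],
  [0,0,0,0,-0.116],
  [0,0.034,-0.0165,0.004,0],
  [0,0.034,-0.0165,0.004,0],
  [0,0.034,-0.0165,0.004,0],
  [0,0.034,-0.0165,0.004,0],
  [0,0.034,-0.0165,0.004,0],
  [0,0.034,-0.0165,0.004,0],
  [0,0.034,-0.0165,0.004,0],
  [0,0.034,-0.0165,0.004,0],
  [0,0.034,-0.0165,0.004,0],
  [0,0.034,-0.0165,0.004,0],
  [0,0.034,-0.0165,0.004,0],
  [0,0.034,-0.0165,0.004,0],
  [0,0.034,-0.0165,0.004,0],
  [0,0.034,-0.0165,0.004,0],
  [0,0.034,-0.0165,0.004,0],
  [0,0.034,-0.0165,0.01,0],
  [0,0,0,0,0],
])

```text
time_s: 1.77
position: [0.4596, -0.0463, 0.1654]
tcp_rot: [[0.784, 0.621, -0.001], [0.621, -0.784, 0.002], [0.001, -0.003, -1.0]]
force: [0.7, -0.6, -1.0]
opening: 0.999
grasp_force: 0.0
```

```bash
python3 mv.py .459 -.051 .066 128; python3 -c "
from h import *
p,d=capture('scene');cv2.imwrite('pics/s1.png',cv2.resize(p[80:260,120:360],(720,540)))"
```

```text
t 1.77 pos [ 0.4596 -0.0463  0.1654] yang -51.6 j6 32 tilt [-0.001  0.002]
turn 0.006 shift [-0.0035  0.0036  0.0994] rows@25mm 4.0 open 0.999 gf 0.0
```

View pics/s1.png

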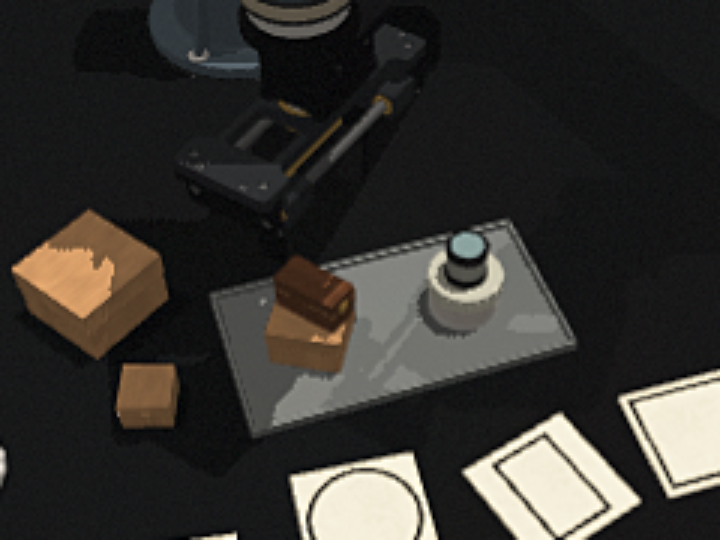

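The gripper hangs above the stack with its jaws across the slide box's long side. The slide box is near (315,295) in the crop. Descending.

Emit:
send_rows([
  [0,-0.0035,0.0036,0.025,0],
  [0,0,0,0.025,0],
  [0,0,0,0.02,0],
  [0,0,0,0.015,0],
  [0,0,0,0.014,0],
  [0,0,0,0,0],
  [255,0,0,0,0],
  [255,0,0,0,0],
  [255,0,0,0,0],
  [255,0,0,0,0],
  [255,0,0,0,0],
  [255,0,0,0,0],
  [255,0,0,0,0],
  [255,0,0,0,0],
  [255,0,0,0,0],
  [255,0,0,0,0],
  [255,0,0,0,0],
  [255,0,0,0,0],
])

```text
time_s: 3.32
position: [0.4578, -0.0565, 0.0676]
tcp_rot: [[0.788, 0.615, -0.001], [0.615, -0.788, 0.0], [-0.0, -0.001, -1.0]]
force: [-0.6, 1.3, 2.3]
opening: 0.339
grasp_force: 30.0
```

```bash
python3 mv.py .459 -.051 .14; python3 -c "
from h import *
p,d=capture('scene');cv2.imwrite('pics/s2.png',cv2.resize(p[110:250,160:340],(720,560)))"
```

```text
t 3.32 pos [ 0.4578 -0.0565  0.0676] yang -52.0 j6 31 tilt [-0.001  0.   ]
turn -0.0 shift [ 0.0043 -0.0037 -0.0724] rows@25mm 2.9 open 0.339 gf 30.0
```

View pics/s2.png

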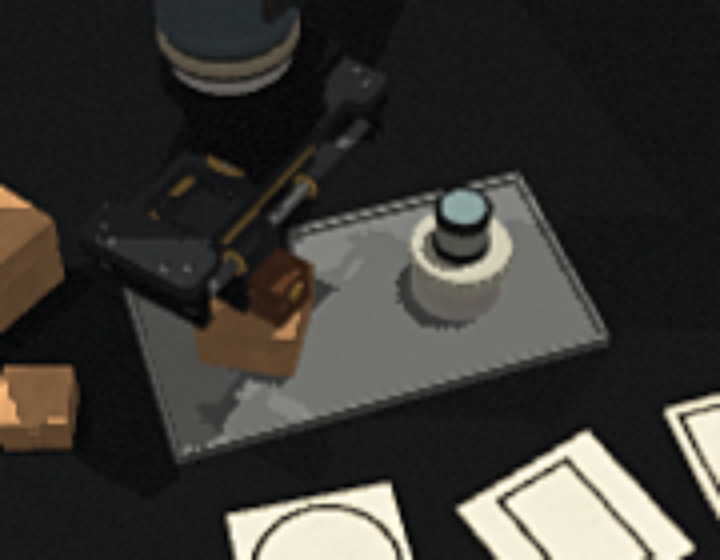

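Opening 0.339 × 87 = 29.5 mm, so the slide box is held across its 30 mm side. Lifting it.

Emit:
send_rows([
  [255,0,0,-0.008,0],
  [255,0,0,-0.015,0],
  [255,0,0,-0.02,0],
  [255,0,0,-0.02,0],
  [255,0,0,-0.01,0],
  [255,0,0,0,0.08],
  [255,0,0,0,0.1],
  [255,0,0,0,0.1],
  [255,0,0,0,0.1],
  [255,0,0,0,0.025],
  [255,0,0,0,0],
  [255,0,0,0,0],
  [255,0,0,0,0],
])

```text
time_s: 4.45
position: [0.4583, -0.0569, 0.1408]
tcp_rot: [[0.967, 0.256, 0.0], [0.256, -0.967, -0.0], [0.0, 0.0, -1.0]]
force: [-0.2, -0.4, -1.3]
opening: 0.342
grasp_force: 30.0
```

```bash
python3 mv.py .652 .075 .10 -75.2
```

```text
t 4.45 pos [ 0.4583 -0.0569  0.1408] yang -75.2 j6 54 tilt [ 0. -0.]
turn 0.0 shift [ 0.221  -0.078   0.0408] rows@25mm 8.8 open 0.342 gf 30.0
```

Emit:
send_rows([
  [255,0.011,-0.004,0,0],
  [255,0.02,-0.007,0,0],
  [255,0.025,-0.009,0,0],
  [255,0.025,-0.009,0.005,0],
  [255,0.025,-0.009,0.005,0],
  [255,0.025,-0.009,0.005,0],
  [255,0.025,-0.009,0.005,0],
  [255,0.025,-0.009,0.005,0],
  [255,0.02,-0.007,0.005,0],
  [255,0.015,-0.005,0.005,0],
  [255,0.005,-0.001,0.005,0],
  [255,0,0,0,0],
  [255,0,0,0,0],
  [255,0,0,0,0],
  [255,0,0,0,0],
])

```text
time_s: 5.7
position: [0.6512, 0.0744, 0.1008]
tcp_rot: [[0.967, 0.254, -0.001], [0.254, -0.967, -0.0], [-0.001, -0.0, -1.0]]
force: [0.1, 0.3, 0.0]
opening: 0.344
grasp_force: 30.0
```

```bash
python3 mv.py .652 .075 .027 -75.2
```

```text
t 5.7 pos [0.6512 0.0744 0.1008] yang -75.3 j6 72 tilt [-0.001 -0.   ]
turn -0.001 shift [ 0.0009 -0.0004  0.0738] rows@25mm 3.0 open 0.344 gf 30.0
```

Emit:
send_rows([
  [255,0,0,0.015,0],
  [255,0,0,0.02,0],
  [255,0,0,0.02,0],
  [255,0,0,0.01,0],
  [255,0,0,0.005,0],
  [255,0,0,0.003,0],
  [255,0,0,0,0],
  [255,0,0,0,0],
  [255,0,0,0,0],
])

```text
time_s: 6.45
position: [0.6528, 0.0749, 0.0287]
tcp_rot: [[0.967, 0.255, 0.002], [0.255, -0.967, -0.0], [0.002, 0.001, -1.0]]
force: [-0.3, -0.5, -1.1]
opening: 0.344
grasp_force: 30.0
```

```bash
python3 -c "
from h import *
p,d=capture('scene');cv2.imwrite('pics/s3.png',cv2.resize(p[150:290,230:410],(720,560)))"
```

```text
(no output)
```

View pics/s3.png

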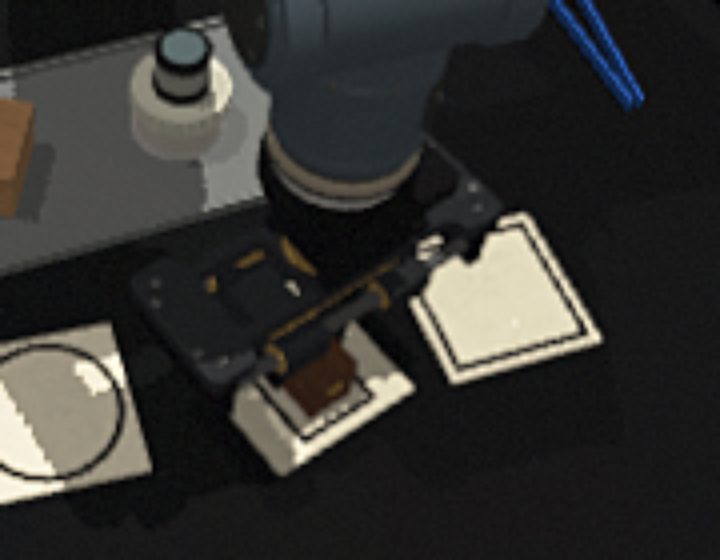

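The slide box sits just above the oblong, aligned with it and inside the outline. Lowering the last bit, releasing and rising.

Emit:
send_rows([
  [255,0,0,0.0015,0],
  [255,0,0,0,0],
  [255,0,0,0,0],
  [140,0,0,0,0],
  [80,0,0,0,0],
  [0,0,0,0,0],
  [0,0,0,0,0],
  [0,0,0,0,0],
  [0,0,0,0,0],
  [0,0,0,-0.01,0],
  [0,0,0,-0.02,0],
  [0,0,0,-0.03,0],
  [0,0,0,-0.03,0],
  [0,0,0,-0.03,0],
  [0,0,0,0,0],
  [0,0,0,0,0],
])

```text
time_s: 7.83
position: [0.6537, 0.0749, 0.1494]
tcp_rot: [[0.967, 0.255, 0.006], [0.255, -0.967, -0.0], [0.006, 0.002, -1.0]]
force: [-0.1, 0.4, -0.7]
opening: 1.001
grasp_force: 0.0
```

```bash
python3 mv.py .463 .078 .14 -75; python3 -c "
from h import *
p,d=capture('scene');cv2.imwrite('pics/tmp.png',p);h=cv2.cvtColor(p,cv2.COLOR_BGR2HSV)
print(rect('scene',near('scene',p,(304,240),20)&(h[...,1]>110)&(h[...,2]<150),.037))"
```

```text
t 7.83 pos [0.6537 0.0749 0.1494] yang -75.2 j6 72 tilt [ 0.006 -0.   ]
turn -0.004 shift [-0.1835 -0.0524  0.0082] rows@25mm 7.3 open 1.001 gf 0.0
(array([663.5,  70.2]), array([66.3, 41.6]), 14.5, 70)
```

Emit:
send_rows([
  [0,-0.02,-0.006,0,0],
  [0,-0.031,-0.009,0,0],
  [0,-0.031,-0.009,0.002,0],
  [0,-0.031,-0.009,0.002,0],
  [0,-0.031,-0.009,0.002,0],
  [0,-0.025,-0.007,0.002,0],
  [0,-0.015,-0.0034,0,0],
  [0,0,0,0,0],
  [0,0,0,0,0],
  [0,0,0,0,0],
  [0,0,0,0,0],
])

```text
time_s: 8.8
position: [0.4628, 0.0785, 0.138]
tcp_rot: [[0.967, 0.255, 0.002], [0.255, -0.967, -0.0], [0.002, 0.001, -1.0]]
force: [1.0, -0.1, -0.0]
opening: 0.998
grasp_force: 0.0
```

```bash
python3 mv.py .4625 .078 .067
```

```text
t 8.8 pos [0.4628 0.0785 0.138 ] yang -75.2 j6 71 tilt [ 0.002 -0.   ]
turn -0.0 shift [-0.0005  0.0004  0.071 ] rows@25mm 2.8 open 0.998 gf 0.0
```

Emit:
send_rows([
  [0,0,0,0.015,0],
  [0,0,0,0.02,0],
  [0,0,0,0.02,0],
  [0,0,0,0.01,0],
  [0,0,0,0.006,0],
  [0,0,0,0,0],
  [0,0,0,0,0],
  [255,0,0,0,0],
  [255,0,0,0,0],
  [255,0,0,0,0],
  [255,0,0,0,0],
  [255,0,0,0,0],
  [255,0,0,0,0],
  [255,0,0,0,0],
  [255,0,0,0,0],
  [255,0,0,0,0],
  [255,0,0,0,0],
  [255,0,0,0,0],
])

```text
time_s: 10.3
position: [0.4608, 0.0787, 0.0671]
tcp_rot: [[0.967, 0.255, 0.0], [0.255, -0.967, -0.0], [0.0, 0.0, -1.0]]
force: [-0.2, -0.3, 1.2]
opening: 0.412
grasp_force: 30.0
```

```bash
python3 mv.py .654 -.217 .14
```

```text
t 10.3 pos [0.4608 0.0787 0.0671] yang -75.2 j6 71 tilt [ 0. -0.]
turn -0.0 shift [ 0.1114  0.3352 -0.0729] rows@25mm 13.4 open 0.412 gf 30.0
```

The loupe is held, opening 35.8 mm. Lifting and moving to the small-circle card.

Emit:
send_rows([
  [255,0,0,-0.01,0],
  [255,0,0,-0.02,0],
  [255,0,0,-0.02,0],
  [255,0,0,-0.015,0],
  [255,0.004,0.012,-0.008,0],
  [255,0.008,0.024,0,0],
  [255,0.0083,0.025,0,0],
  [255,0.0083,0.025,0,0],
  [255,0.0083,0.025,0,0],
  [255,0.0083,0.025,0,0],
  [255,0.0083,0.025,0,0],
  [255,0.0083,0.025,0,0],
  [255,0.0083,0.025,0,0],
  [255,0.0083,0.025,0,0],
  [255,0.0083,0.025,0,0],
  [255,0.0083,0.025,0,0],
  [255,0.0083,0.025,0,0],
  [255,0.008,0.024,0,0],
])

```text
time_s: 11.8
position: [0.6538, -0.2178, 0.1394]
tcp_rot: [[0.967, 0.255, -0.001], [0.255, -0.967, 0.001], [-0.001, -0.001, -1.0]]
force: [1.3, 0.2, -0.4]
opening: 0.406
grasp_force: 30.0
```

Emit:
send_rows([
  [255,0,0,0,0],
  [255,0,0,0,0],
  [255,0,0,0,0],
  [255,0,0,0,0],
])

```text
time_s: 12.13
position: [0.6526, -0.2154, 0.1395]
tcp_rot: [[0.967, 0.256, -0.002], [0.256, -0.967, 0.001], [-0.002, -0.002, -1.0]]
force: [-0.2, -0.1, -0.5]
opening: 0.411
grasp_force: 30.0
```

```bash
python3 mv.py .653 -.217 .027
```

```text
t 12.13 pos [ 0.6526 -0.2154  0.1395] yang -75.2 j6 48 tilt [-0.002  0.001]
turn -0.0 shift [0.0002 0.0019 0.1125] rows@25mm 4.5 open 0.411 gf 30.0
```

Emit:
send_rows([
  [255,0,0.001,0.015,0],
  [255,0,0.001,0.025,0],
  [255,0,0,0.025,0],
  [255,0,0,0.02,0],
  [255,0,0,0.015,0],
  [255,0,0,0.008,0],
  [255,0,0,0.0035,0],
  [255,0,0,0,0],
  [255,0,0,0,0],
  [255,0,0,0,0],
])

```text
time_s: 12.97
position: [0.6552, -0.2192, 0.03]
tcp_rot: [[0.967, 0.255, 0.002], [0.255, -0.967, -0.001], [0.002, 0.002, -1.0]]
force: [0.1, -0.4, -0.6]
opening: 0.406
grasp_force: 30.0
```

```bash
python3 mv.py .653 -.217 .0262
```

```text
t 12.97 pos [ 0.6552 -0.2192  0.03  ] yang -75.2 j6 47 tilt [ 0.002 -0.001]
turn -0.0 shift [-0.0016 -0.0027  0.0038] rows@25mm 0.2 open 0.406 gf 30.0
```

Emit:
send_rows([
  [255,-0.001,-0.001,0.002,0],
  [255,0,0,0.001,0],
  [255,0,0,0,0],
  [255,0,0,0,0],
])

```text
time_s: 13.3
position: [0.6532, -0.2181, 0.0261]
tcp_rot: [[0.967, 0.255, 0.001], [0.255, -0.967, -0.0], [0.001, 0.0, -1.0]]
force: [0.0, 0.0, 1.7]
opening: 0.405
grasp_force: 30.0
```

```bash
python3 mv.py .653 -.217 .0262
```

```text
t 13.3 pos [ 0.6532 -0.2181  0.0261] yang -75.2 j6 47 tilt [ 0.001 -0.   ]
turn -0.0 shift [ 0.0001 -0.0011 -0.0001] rows@25mm 0.0 open 0.405 gf 30.0
```

Light contact with the card (1.7 N up). Releasing, then rising.

Emit:
send_rows([
  [140,0,0,0,0],
  [80,0,0,0,0],
  [0,0,0,0,0],
  [0,0,0,0,0],
  [0,0,0,0,0],
  [0,0,0,0,0],
  [0,0,0,-0.01,0],
  [0,0,0,-0.02,0],
  [0,0,0,-0.03,0],
  [0,0,0,-0.03,0],
  [0,0,0,-0.03,0],
  [0,0,0,0,0],
  [0,0,0,0,0],
])

```text
time_s: 14.38
position: [0.6546, -0.2188, 0.1491]
tcp_rot: [[0.967, 0.255, 0.006], [0.255, -0.967, -0.003], [0.005, 0.004, -1.0]]
force: [-0.4, 1.1, -0.4]
opening: 0.995
grasp_force: 0.0
```

```bash
python3 mv.py .459 -.056 .12 149.7; python3 -c "
from h import *
for n,c in(('top',(272,211)),('scene',(223,192))):
    p,d=capture(n);h=cv2.cvtColor(p,cv2.COLOR_BGR2HSV);cv2.imwrite('pics/b_%s.png'%n,p)
    u,v=c;m=near(n,p,c,26)&(h[...,1]>80);print(n,rect(n,m,.044))
    for t in (130,150,170): print(t,rect(n,m&(h[...,2]>t),.044))
    q=p[v-30:v+30,u-30:u+30];globals()[n]=cv2.resize(q,(300,300),interpolation=2)
    k=near(n,p,(227,208) if n=='top' else (275,178),20)&(h[...,2]>190);print('lid',rect(n,k,.044))
cv2.imwrite('pics/b.png',np.hstack([top,scene]))"
```

```text
t 14.38 pos [ 0.6546 -0.2188  0.1491] yang -75.2 j6 47 tilt [ 0.006 -0.003]
turn -0.784 shift [ 0.0419 -0.2512  0.0275] rows@25mm 10.0 open 0.995 gf 0.0
top (array([442.8, -45.7]), array([61.7, 27.8]), 60.0, 49)
130 (array([446.8, -37.8]), array([44. , 25.5]), 60.5, 37)
150 (array([447. , -37.6]), array([42.6, 23.8]), 61.8, 36)
170 (array([447.1, -37.6]), array([40.1, 21.2]), 62.5, 33)Traceback (most recent call last):
  File "<string>", line 8, in <module>
    k=near(n,p,(227,208) if n=='top' else (275,178),20)&(h[...,2]>190);print('lid',rect(n,k,.044))
                                                                                   ~~~~^^^^^^^^^^
  File "h.py", line 14, in rect
    k=max(cs,key=cv2.contourArea);P=ray(n,k.reshape(-1,2),z)
ValueError: max() iterable argument is empty
```

```bash
python3 -c "
from h import *
n='scene';c=(223,192)
p,d=capture(n);h=cv2.cvtColor(p,cv2.COLOR_BGR2HSV)
u,v=c;m=near(n,p,c,26)&(h[...,1]>80)
for t in (0,120,140,160,180): print(t,rect(n,m&(h[...,2]>t),.044))
k=near(n,p,(275,178),20)&(h[...,2]>150)&(h[...,1]<60);print('lid',rect(n,k,.044))
cv2.imwrite('pics/b.png',cv2.resize(p[130:310,140:380],(720,540),interpolation=2))"
```

```text
0 (array([472.2, -59.8]), array([67.6, 89.9]), 60.3, 99)
120 (array([459.4, -55.4]), array([60.9, 63.3]), 60.3, 88)
140 (array([462.8, -51. ]), array([49.5, 61.4]), 59.9, 69)
160 (array([462.7, -50.6]), array([47.6, 60.7]), 60.5, 68)
180 (array([463.1, -50.4]), array([46.8, 60.2]), 60.5, 68)
lid (array([462.1,  77.2]), array([64.2, 61.4]), 15.5, 62)
```

View pics/b.png

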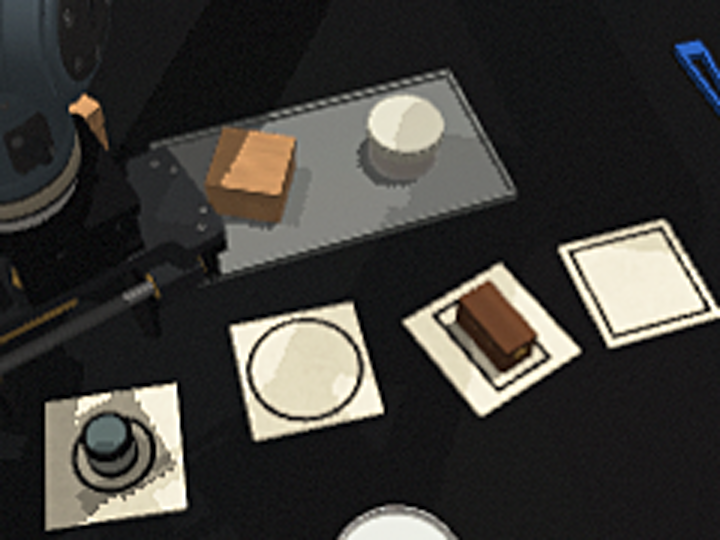

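The picture shows the loupe centred in the small circle at (110,450) and the slide box inside its oblong. The box is at (0.459,-0.055), turned 60°, and the pot at (0.462,0.077). Box next.

Emit:
send_rows([
  [0,0,0,0,-0.1],
  [0,0,0,0,-0.12],
  [0,0,0,0,-0.12],
  [0,0,0,0,-0.12],
  [0,0,0,0,-0.12],
  [0,0,0,0,-0.12],
  [0,0,0,0,-0.094],
  [0,0.003,-0.02,0,0],
  [0,0.005,-0.03,0.003,0],
  [0,0.005,-0.03,0.003,0],
  [0,0.005,-0.03,0.003,0],
  [0,0.005,-0.03,0.003,0],
  [0,0.005,-0.03,0.003,0],
  [0,0.005,-0.03,0.003,0],
  [0,0.005,-0.03,0.003,0],
  [0,0.004,-0.021,0.003,0],
  [0,0,0,0,0],
  [0,0,0,0,0],
  [0,0,0,0,0],
])

```text
time_s: 16.07
position: [0.4567, -0.0575, 0.1211]
tcp_rot: [[0.496, 0.868, 0.0], [0.868, -0.496, -0.0], [0.0, 0.001, -1.0]]
force: [0.2, -1.4, -0.0]
opening: 1.001
grasp_force: 0.0
```

```bash
python3 mv.py .459 -.055 .031 -29.7
```

```text
t 16.07 pos [ 0.4567 -0.0575  0.1211] yang -29.7 j6 9 tilt [ 0. -0.]
turn -0.001 shift [0.0033 0.0007 0.0901] rows@25mm 3.6 open 1.001 gf 0.0
```

Emit:
send_rows([
  [0,0.002,0,0.015,0],
  [0,0.001,0,0.02,0],
  [0,0,0,0.02,0],
  [0,0,0,0.015,0],
  [0,0,0,0.012,0],
  [0,0,0,0.008,0],
  [0,0,0,0,0],
  [0,0,0,0,0],
  [255,0,0,0,0],
  [255,0,0,0,0],
  [255,0,0,0,0],
  [255,0,0,0,0],
  [255,0,0,0,0],
  [255,0,0,0,0],
  [255,0,0,0,0],
  [255,0,0,0,0],
  [255,0,0,0,0],
])

```text
time_s: 17.48
position: [0.458, -0.0547, 0.032]
tcp_rot: [[0.496, 0.868, 0.002], [0.868, -0.496, -0.001], [0.0, 0.002, -1.0]]
force: [-0.0, -0.5, 5.9]
opening: 0.707
grasp_force: 30.0
```

```bash
python3 mv.py .646 .207 .11 -2.2
```

```text
t 17.48 pos [ 0.458  -0.0547  0.032 ] yang -29.7 j6 9 tilt [ 0.002 -0.001]
turn -0.481 shift [ 0.2686  0.178  -0.0778] rows@25mm 10.7 open 0.707 gf 30.0
```

Emit:
send_rows([
  [255,0,0,-0.008,0],
  [255,0,0,-0.017,0],
  [255,0,0,-0.025,0],
  [255,0,0,-0.02,0],
  [255,0,0,-0.015,0],
  [255,0,0,0,-0.08],
  [255,0,0,0,-0.12],
  [255,0,0,0,-0.12],
  [255,0,0,0,-0.1],
  [255,0,0,0,-0.061],
  [255,0,0,0,0],
  [255,0,0,0,0],
  [255,0,0,0,0],
])

```text
time_s: 18.57
position: [0.4571, -0.0543, 0.1166]
tcp_rot: [[0.039, 0.999, -0.001], [0.999, -0.039, 0.0], [0.0, -0.001, -1.0]]
force: [0.2, -0.1, -0.9]
opening: 0.709
grasp_force: 30.0
```

```bash
python3 mv.py .646 .207 .11 -2.2
```

```text
t 18.57 pos [ 0.4571 -0.0543  0.1166] yang -2.3 j6 -18 tilt [-0.001  0.   ]
turn -0.001 shift [0.2684 0.1787 0.0065] rows@25mm 10.7 open 0.709 gf 30.0
```

Emit:
send_rows([
  [255,0.012,0.008,0,0],
  [255,0.02,0.0135,0,0],
  [255,0.025,0.0165,0,0],
  [255,0.025,0.0165,0,0],
  [255,0.025,0.0165,0,0],
  [255,0.025,0.0165,0,0],
  [255,0.025,0.0165,0,0],
  [255,0.025,0.0165,0,0],
  [255,0.025,0.0165,0,0],
  [255,0.025,0.0165,0,0],
  [255,0.02,0.0135,0,0],
  [255,0.0115,0.0085,0,0],
  [255,0.005,0.0033,0,0],
  [255,0,0,0,0],
  [255,0,0,0,0],
  [255,0,0,0,0],
  [255,0,0,0,0],
])

```text
time_s: 19.98
position: [0.6455, 0.2059, 0.1164]
tcp_rot: [[0.039, 0.999, -0.001], [0.999, -0.039, -0.0], [-0.0, -0.001, -1.0]]
force: [0.2, -0.3, -1.3]
opening: 0.71
grasp_force: 30.0
```

```bash
python3 mv.py .647 .207 .032 -2.2
```

```text
t 19.98 pos [0.6455 0.2059 0.1164] yang -2.3 j6 11 tilt [-0.001 -0.   ]
turn -0.001 shift [0.0012 0.0016 0.0844] rows@25mm 3.4 open 0.71 gf 30.0
```

Emit:
send_rows([
  [255,0.0005,0.0005,0.015,0],
  [255,0,0,0.02,0],
  [255,0,0,0.02,0],
  [255,0,0,0.014,0],
  [255,0,0,0.008,0],
  [255,0,0,0.004,0],
  [255,0,0,0,0],
  [255,0,0,0,0],
  [255,0,0,0,0],
])

```text
time_s: 20.73
position: [0.6478, 0.2076, 0.0367]
tcp_rot: [[0.038, 0.999, 0.002], [0.999, -0.038, 0.0], [0.0, 0.002, -1.0]]
force: [-0.3, -0.3, -0.6]
opening: 0.709
grasp_force: 30.0
```

```bash
python3 mv.py .646 .207 .031 -2.2
```

```text
t 20.73 pos [0.6478 0.2076 0.0367] yang -2.2 j6 11 tilt [0.002 0.   ]
turn 0.0 shift [-0.0007 -0.0017  0.0057] rows@25mm 0.2 open 0.709 gf 30.0
```

Emit:
send_rows([
  [255,0,-0.001,0.002,0],
  [255,0,0,0.0015,0],
  [255,0,0,0.001,0],
  [255,0,0,0,0],
  [255,0,0,0,0],
])

```text
time_s: 21.15
position: [0.6459, 0.2076, 0.0312]
tcp_rot: [[0.038, 0.999, 0.0], [0.999, -0.038, 0.0], [0.0, 0.0, -1.0]]
force: [0.2, -0.6, -1.1]
opening: 0.705
grasp_force: 30.0
```

Emit:
send_rows([
  [255,0,0,0.0007,0],
  [255,0,0,0,0],
  [100,0,0,0,0],
  [50,0,0,0,0],
  [0,0,0,0,0],
  [0,0,0,0,0],
  [0,0,0,0,0],
  [0,0,0,0,0],
  [0,0,0,-0.01,0],
  [0,0,0,-0.02,0],
  [0,0,0,-0.025,0],
  [0,0,0,-0.025,0],
  [0,0,0,-0.02,0],
  [0,0,0,0,0],
  [0,0,0,0,0],
])

```text
time_s: 22.4
position: [0.6469, 0.2077, 0.1325]
tcp_rot: [[0.038, 0.999, 0.004], [0.999, -0.038, 0.001], [0.001, 0.004, -1.0]]
force: [0.3, -0.6, -0.5]
opening: 1.001
grasp_force: 0.0
```

```bash
python3 mv.py .462 .0772 .12; python3 -c "
from h import *
n='scene'
p,d=capture(n);h=cv2.cvtColor(p,cv2.COLOR_BGR2HSV)
k=near(n,p,(275,178),20)&(h[...,2]>150)&(h[...,1]<60);print('lid',rect(n,k,.044))"
```

```text
t 22.4 pos [0.6469 0.2077 0.1325] yang -2.2 j6 11 tilt [0.004 0.001]
turn -0.0 shift [-0.1375 -0.1798  0.0117] rows@25mm 7.2 open 1.001 gf 0.0
lid (array([461.1,  98.1]), array([47.7, 20.9]), 16.1, 34)
```

Emit:
send_rows([
  [0,-0.01,-0.015,0,0],
  [0,-0.02,-0.025,0.002,0],
  [0,-0.025,-0.032,0.002,0],
  [0,-0.025,-0.032,0.002,0],
  [0,-0.025,-0.032,0.002,0],
  [0,-0.02,-0.026,0.002,0],
  [0,-0.0085,-0.013,0.002,0],
  [0,-0.004,-0.0048,0,0],
  [0,0,0,0,0],
  [0,0,0,0,0],
  [0,0,0,0,0],
])

```text
time_s: 23.37
position: [0.4628, 0.0773, 0.1183]
tcp_rot: [[0.038, 0.999, 0.002], [0.999, -0.038, 0.0], [0.0, 0.002, -1.0]]
force: [0.4, 0.5, -0.7]
opening: 0.999
grasp_force: 0.0
```

```bash
python3 mv.py .4625 .0775 .032
```

```text
t 23.37 pos [0.4628 0.0773 0.1183] yang -2.2 j6 -2 tilt [0.002 0.   ]
turn -0.0 shift [ 0.0002 -0.0005  0.0863] rows@25mm 3.5 open 0.999 gf 0.0
```

Emit:
send_rows([
  [0,0,0,0.015,0],
  [0,0,0,0.02,0],
  [0,0,0,0.02,0],
  [0,0,0,0.014,0],
  [0,0,0,0.01,0],
  [0,0,0,0.007,0],
  [0,0,0,0,0],
  [0,0,0,0,0],
  [255,0,0,0,0],
  [255,0,0,0,0],
  [255,0,0,0,0],
  [255,0,0,0,0],
  [255,0,0,0,0],
  [255,0,0,0,0],
  [255,0,0,0,0],
  [255,0,0,0,0],
])

```text
time_s: 24.7
position: [0.4615, 0.0769, 0.0328]
tcp_rot: [[0.038, 0.999, 0.002], [0.999, -0.038, -0.0], [-0.0, 0.002, -1.0]]
force: [-0.0, -0.2, 5.3]
opening: 0.729
grasp_force: 30.0
```

Emit:
send_rows([
  [255,0,0,-0.008,0],
  [255,0,0,-0.017,0],
  [255,0,0,-0.025,0],
  [255,0,0,-0.02,0],
  [255,0,0,-0.01,0],
  [255,0,0,0,0],
  [255,0,0,0,0],
  [255,0,0,0,0],
])

```text
time_s: 25.37
position: [0.4601, 0.077, 0.1118]
tcp_rot: [[0.038, 0.999, -0.002], [0.999, -0.038, 0.0], [0.0, -0.002, -1.0]]
force: [0.4, -0.4, -1.1]
opening: 0.727
grasp_force: 30.0
```

```bash
python3 mv.py .633 -.067 .11
```

```text
t 25.37 pos [0.4601 0.077  0.1118] yang -2.2 j6 -2 tilt [-0.002  0.   ]
turn -0.0 shift [-0.1374  0.1783  0.0015] rows@25mm 7.1 open 0.727 gf 30.0
```

The pot is held, opening 63.3 mm. Moving it to the large-circle card.

Emit:
send_rows([
  [255,-0.008,0.01,0,0],
  [255,-0.015,0.02,0,0],
  [255,-0.02,0.026,0,0],
  [255,-0.02,0.026,0,0],
  [255,-0.02,0.026,0,0],
  [255,-0.02,0.026,0,0],
  [255,-0.016,0.021,0,0],
  [255,-0.012,0.015,0,0],
  [255,-0.0065,0.0083,0,0],
  [255,0,0,0,0],
  [255,0,0,0,0],
  [255,0,0,0,0],
  [255,0,0,0,0],
])

```text
time_s: 26.45
position: [0.6322, -0.0659, 0.1119]
tcp_rot: [[0.037, 0.999, -0.003], [0.999, -0.037, 0.001], [0.001, -0.003, -1.0]]
force: [0.1, 0.6, -2.2]
opening: 0.731
grasp_force: 30.0
```

```bash
python3 mv.py .633 -.067 .032
```

```text
t 26.45 pos [ 0.6322 -0.0659  0.1119] yang -2.1 j6 -14 tilt [-0.003  0.001]
turn -0.0 shift [-0.0011  0.001   0.0799] rows@25mm 3.2 open 0.731 gf 30.0
```

Emit:
send_rows([
  [255,0,0,0.015,0],
  [255,0,0,0.02,0],
  [255,0,0,0.02,0],
  [255,0,0,0.012,0],
  [255,0,0,0.006,0],
  [255,0,0,0.004,0],
  [255,0,0,0,0],
  [255,0,0,0,0],
  [255,0,0,0,0],
])

```text
time_s: 27.2
position: [0.6346, -0.0674, 0.0364]
tcp_rot: [[0.038, 0.999, 0.002], [0.999, -0.038, -0.001], [-0.0, 0.002, -1.0]]
force: [-0.2, 0.7, -1.0]
opening: 0.729
grasp_force: 30.0
```

```bash
python3 mv.py .633 -.067 .032
```

```text
t 27.2 pos [ 0.6346 -0.0674  0.0364] yang -2.2 j6 -14 tilt [ 0.002 -0.001]
turn -0.0 shift [ 0.0003 -0.0017  0.0044] rows@25mm 0.2 open 0.729 gf 30.0
```

Emit:
send_rows([
  [255,0,-0.001,0.002,0],
  [255,0,0,0.0015,0],
  [255,0,0,0,0],
  [255,0,0,0,0],
  [255,0,0,0,0],
])

```text
time_s: 27.62
position: [0.6328, -0.0672, 0.032]
tcp_rot: [[0.038, 0.999, -0.0], [0.999, -0.038, 0.0], [0.0, -0.0, -1.0]]
force: [-0.1, 0.5, -0.4]
opening: 0.728
grasp_force: 30.0
```

Within about 1 mm of the card. Releasing and rising well clear.

Emit:
send_rows([
  [255,0,0,0.0005,0],
  [255,0,0,0,0],
  [100,0,0,0,0],
  [50,0,0,0,0],
  [0,0,0,0,0],
  [0,0,0,0,0],
  [0,0,0,0,0],
  [0,0,0,0,0],
  [0,0,0,-0.01,0],
  [0,0,0,-0.02,0],
  [0,0,0,-0.03,0],
  [0,0,0,-0.04,0],
  [0,0,0,-0.04,0],
  [0,0,-0.04,0,0],
  [0,0,-0.04,0,0],
  [0,0,-0.04,0,0],
  [0,0,-0.04,0,0],
  [0,0,0,0,0],
  [0,0,0,0,0],
])

```text
time_s: 29.2
position: [0.4699, -0.0602, 0.1718]
tcp_rot: [[0.039, 0.999, -0.002], [0.999, -0.039, 0.001], [0.001, -0.002, -1.0]]
force: [1.4, 0.3, 0.9]
opening: 1.001
grasp_force: 0.0
```

```bash
python3 -c "
from h import *
p,d=capture('scene');cv2.imwrite('pics/f.png',cv2.resize(p[130:310,140:400],(780,540),interpolation=2))"
```

View pics/f.png

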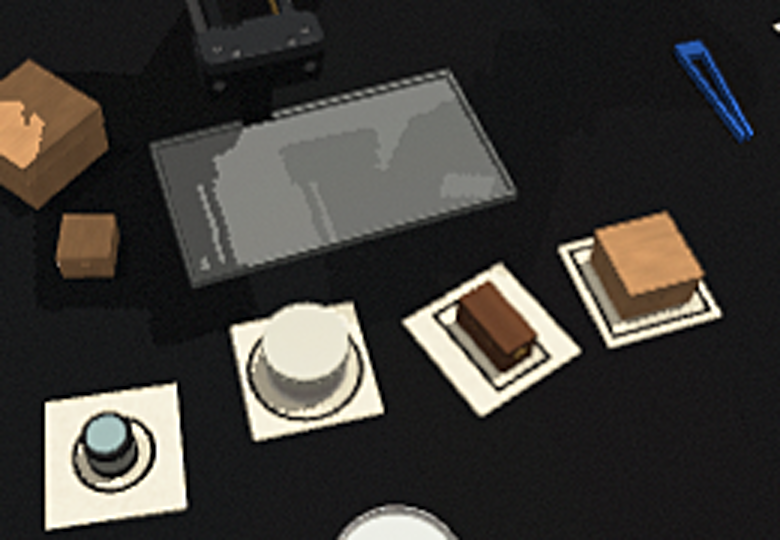

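All four stand upright inside their outlines: loupe (110,450), pot (308,350), slide box (497,330), box (650,265). One numeric check of the tops before handing in.

```bash
python3 -c "
from h import *
n='scene';p,d=capture(n);h=cv2.cvtColor(p,cv2.COLOR_BGR2HSV);H,S,V=h[...,0],h[...,1],h[...,2]
print('loupe',rect(n,near(n,p,(175,275),12)&(H>75)&(H<110)&(S>25)&(V>110),.037))
print('box top',rect(n,near(n,p,(356,218),28)&(S>80)&(V>140),.043))
print('slide top',rect(n,near(n,p,(304,238),22)&(S>110)&(V>75),.037))
k=[tuple(v) for v in pix(n,[[.633,-.067,.043],[.665,-.067,.043],[.601,-.067,.043],[.633,-.035,.043],[.633,-.099,.043]])]
print('pot lid expected, x3 crop',[(round((u-140)*3),round((v-130)*3)) for u,v in k])"
```

```text
loupe (array([ 655.5, -217.4]), array([24.7, 25.4]), 77.6, 35)
box top (array([645.8, 206.1]), array([62.6, 62.6]), 87.7, 86)
slide top (array([659.5,  76.1]), array([61.7, 28.1]), 14.9, 62)
pot lid expected, x3 crop [(303, 340), (317, 377), (289, 304), (345, 327), (260, 352)]
```

```bash
python3 -c "
from rig import *
print(hand_in())"
```

```text
the job is handed in; nothing more can be done
None
```

All four things are set down upright on their own cards, inside their outlines, and the job is handed in at about 29 s; by camera the slide box is about 5 mm off its card's centre and the other three within about 2 mm.

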